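# Try the glue syringes and scrap the gummed-up ones

## Task

Before the glue-up, try every glue syringe in the sloping rack: push its plunger down through its whole stroke, and where it stops dead, do not force it. Leave the sound ones in their holes with the plungers fully home, put those that stick in the red scrap bin, and leave everything else on the bench where it is.

Things in the scene. Friction and masses are not known exactly. Their poses are not given: they have to be found in the camera images.
- rack: fixed plywood rack, foot 150 x 281 mm, 132 mm tall: a sloping 18 mm board with a row of four 27 mm holes. Origin: on the bench; y along the row, z up. The holes' mouths, in the board's upper face, are at x 0, y -82.5, -27.5, 27.5, 82.5 and z 112 mm. The board's normal, and so each syringe, leans 28 degrees from vertical towards the rack's -x side (the robot). Place and yaw (up to 0.3 rad) vary
- bin: open red plastic scrap bin, 180 (x) x 220 (y) x 70 mm outside, walls and floor 4 mm. Origin: centre of its underside, z up. Fixed; to the left or to the right of the rack, its place changing from episode to episode
- syringe_1: 20 ml white glue syringe, 85 g with plunger; all four look alike and stand in any order. Barrel 22 mm across, to 82 mm below the finger flange, nozzle to 101 mm below it; flange 40 x 22 x 3 mm, resting on the rack's board. Origin: on the axis in mid barrel, 40 mm below the flange's underside; z up the axis to the thumb disc. It lifts out along its axis, with 2 mm of play all round
- plunger_1 (a joint): travel of the plunger of syringe_1, m: 0 = drawn out, 0.050 = fully home; 0 to 0.006 at the start. A sound one slides home under 4 to 7 N; a gummed-up one moves as easily at first, then stops dead 14 to 30 mm in. It stays where left; the syringe can be lifted by its plunger, which does not draw out under that weight
- thumb_1 (a point): centre of the top of the thumb disc of syringe_1, on its axis, 64 mm above the flange's underside at travel 0 and 14 mm at home. Blue disc 29 mm across, 5 mm thick, on a blue cross-section rod 12 x 12 mm; on a gummed-up syringe at least 25 mm of rod stands free below the disc
- syringe_2: 20 ml white glue syringe, 85 g with plunger; all four look alike and stand in any order. Barrel 22 mm across, to 82 mm below the finger flange, nozzle to 101 mm below it; flange 40 x 22 x 3 mm, resting on the rack's board. Origin: on the axis in mid barrel, 40 mm below the flange's underside; z up the axis to the thumb disc. It lifts out along its axis, with 2 mm of play all round
- plunger_2 (a joint): travel of the plunger of syringe_2, m: 0 = drawn out, 0.050 = fully home; 0 to 0.006 at the start. A sound one slides home under 4 to 7 N; a gummed-up one moves as easily at first, then stops dead 14 to 30 mm in. It stays where left; the syringe can be lifted by its plunger, which does not draw out under that weight
- thumb_2 (a point): centre of the top of the thumb disc of syringe_2, on its axis, 64 mm above the flange's underside at travel 0 and 14 mm at home. Blue disc 29 mm across, 5 mm thick, on a blue cross-section rod 12 x 12 mm; on a gummed-up syringe at least 25 mm of rod stands free below the disc
- syringe_3: 20 ml white glue syringe, 85 g with plunger; all four look alike and stand in any order. Barrel 22 mm across, to 82 mm below the finger flange, nozzle to 101 mm below it; flange 40 x 22 x 3 mm, resting on the rack's board. Origin: on the axis in mid barrel, 40 mm below the flange's underside; z up the axis to the thumb disc. It lifts out along its axis, with 2 mm of play all round
- plunger_3 (a joint): travel of the plunger of syringe_3, m: 0 = drawn out, 0.050 = fully home; 0 to 0.006 at the start. A sound one slides home under 4 to 7 N; a gummed-up one moves as easily at first, then stops dead 14 to 30 mm in. It stays where left; the syringe can be lifted by its plunger, which does not draw out under that weight
- thumb_3 (a point): centre of the top of the thumb disc of syringe_3, on its axis, 64 mm above the flange's underside at travel 0 and 14 mm at home. Blue disc 29 mm across, 5 mm thick, on a blue cross-section rod 12 x 12 mm; on a gummed-up syringe at least 25 mm of rod stands free below the disc
- syringe_4: 20 ml white glue syringe, 85 g with plunger; all four look alike and stand in any order. Barrel 22 mm across, to 82 mm below the finger flange, nozzle to 101 mm below it; flange 40 x 22 x 3 mm, resting on the rack's board. Origin: on the axis in mid barrel, 40 mm below the flange's underside; z up the axis to the thumb disc. It lifts out along its axis, with 2 mm of play all round
- plunger_4 (a joint): travel of the plunger of syringe_4, m: 0 = drawn out, 0.050 = fully home; 0 to 0.006 at the start. A sound one slides home under 4 to 7 N; a gummed-up one moves as easily at first, then stops dead 14 to 30 mm in. It stays where left; the syringe can be lifted by its plunger, which does not draw out under that weight
- thumb_4 (a point): centre of the top of the thumb disc of syringe_4, on its axis, 64 mm above the flange's underside at travel 0 and 14 mm at home. Blue disc 29 mm across, 5 mm thick, on a blue cross-section rod 12 x 12 mm; on a gummed-up syringe at least 25 mm of rod stands free below the disc
- chest: loose small wooden chest with arched lid, 115 (x) x 170 (y) x 133 mm, origin under its centre; a bystander, on the side of the rack where the bin is not
- glue: yellow glue bottle, 54 mm across, 163 mm tall, origin under its centre; a bystander at one end of the rack
- brush_jar: glass jar with three brushes, 66 mm across, 85 mm tall, brushes to 155 mm, origin under its centre; a bystander at the other end of the rack
- tape_roll: roll of blue masking tape lying flat, 100 mm across, 25 mm high, origin under its centre; a bystander
- tape_measure: green tape measure lying flat, 70 x 72 x 40 mm, origin under its centre; a bystander
- drill: red cordless drill standing on its battery, 75 x 135 mm, 197 mm tall, origin under its battery; a bystander beyond the bin or chest
- plaques: stack of octagonal wooden plaques, 130 mm across, 72 mm high, fixed, origin under its centre; beyond the bin or chest
Mind the look-alikes: they are no part of the job. Leave any yellow look-alike of the syringe_4 alone. What is shaped like the syringe_1 but purple is not meant.

How it is judged:
By the outcome, as a careful person would: the job done as asked, in the order asked, and still so for the second after the job is handed in, with the robot touching nothing.
It also fails if it takes over 72 s, if anything falls off the work surface, if the arm or the gripper's body presses on something with over 40 N, if the wrist force passes 120 N, or if a joint passes its speed limit or range.

## Robot

A 7-joint arm with a two-finger parallel gripper is mounted at the origin on the work surface. World frame = base frame: x ahead of the robot, y to its left, z up, the work surface at z = 0. Lengths are in mm, angles in degrees, forces in N, time in s.
With the tool pointing down it reaches from about 375 to 925 mm from the base axis. Payload 3.1 kg.
Tool frame: the origin (TCP) lies between the finger pads; the fingertips stand ctrl.finger_overhang ahead of it and the grasp point (between the pads) lies 5 mm behind it (ctrl.finger_overhang is the distance from the TCP to the fingertips, in mm); z points along the fingers, y is the line along which they close (so a half turn about z gives the same grasp; the last joint's range is limited). The gripper opens to 85 mm and grips with 20 to 120 N. Pads are 22 mm wide; open, the fingers measure 114 mm over their backs; the gripper's body (76 mm by 85 mm) begins 54 mm behind the grasp point. The pads swing forward as they close: fully open they stand 13 mm farther back than shut.
Start: joints at [-5.604, 21.939, 2.515, 91.553, -1.026, 66.532, -2.859], TCP at [650.002, 0.022, 245.269] pointing down, gripper open.
Joint ranges: [-149.38, 149.38], [-23.57, 123.04], [-84.95, 90], [0, 143.3], [-89.99, 269.99], [3.08, 112.72], [-163.45, 163.45]. Speed limits (degrees/s): [159.86, 159.86, 180, 180, 180, 180, 180].

## Interface

Orientations are given as a 3x3 rotation matrix whose columns are the frame's x, y, z axes.
In Python, from workcell import ctrl, cams, order gives the robot as it stands.
- The arm moves only by the shell command python3 -m creep 'ROWS' [FORCE]. ROWS is JSON, one flat list of numbers, 7 for each row, row after row: the turn, a rotation vector about the world's x, y, z in degrees, then the shift along the world's x, y, z in mm, then the opening, from 0 (shut) to 1 (fully open). In form: [rx, ry, rz, tx, ty, tz, claw, rx, ry, rz, tx, ty, tz, claw, ...]. A call has 1 to 8 rows; each row shifts and turns the commanded pose from where the row before left it; what a row does not reach is not made up. A row lasts 1/10 s, in which the tool goes at most 50 mm and 8.59 degrees, less where a joint would pass 70% of its speed; a pose out of reach is approached as far as the arm can. A call with a gripper value outside its range is refused whole. The fingers move at their own pace and stop on an object; FORCE is the grip in N (left out, the last holds). Time passes only in rows, so rows that do not move let the fingers close. It gives the time, the measured TCP pose, the force, the opening and the grip force at its end, in the units of the state.
- ctrl.sense(): the state, without advancing time (a new reading comes with each control period).
- cams.camera(name): name is "scene" or "side" or "wrist"; returns the picture (384x512x3 uint8, blue, green, red); there is no depth.
- cams.calibration(name): a dict with "fx", "fy", "cx", "cy" (pixels), "distortion" ([k1, k2, p1, p2, k3] as OpenCV has them; the pictures are not rectified), "R" (3x3) and "t" (3): a world point X has camera coordinates R X + t; the wrist camera has in their place "T_tool_cam" (4x4, takes a point from camera to tool coordinates, whose origin is the TCP and whose axes are the flange's). Camera axes: x right, y down, z forward; pixel columns grow to the right and rows downward; lengths in mm; the calibration is good to about 2 mm. A picture is of the moment at which its call begins: read the wrist's pose just before it. calibration takes no time and is no camera call.
- order.sign_off(): hands the job in; it is judged then, once.
The state is a dict: "time": time; "q": joint angles; "dq": joint speeds; "joint_efforts": joint torques, N m; "tcp_pos": TCP position; "ee_rot": TCP orientation; "force": force on the tool from outside, world axes, zero at the start; "wrist_torque": the same for the moment, N m; "finger_gap": finger opening in mm; "finger_force": force on a finger pad.
Only numpy, scipy, OpenCV 4.12 (cv2) and the standard library are available. Lean on these libraries where they do the work, as an engineer would, in place of code of your own. Each camera call takes 0.05 s, during which the arm holds its last target. There are 200 camera calls.

## Working session

There is one attempt and no reset: what is moved stays moved. The work goes in short steps, Python scripts to look and compute and a shell command to move; the robot and the scene stay as the last step left them, time stands still between calls to the robot, and variables do not carry over. Pictures are saved under pics/ and viewed, at most 10 in all, crops included, and the job is handed in when it is done.

```bash
mkdir -p pics; ls; python3 - <<'E'
from workcell import ctrl,cams,order
import cv2,json,numpy as np
for n in("scene","side"):
    cv2.imwrite(f"pics/{n}0.png",cams.camera(n)); c=cams.calibration(n); print(n,{k:np.round(v,3).tolist() for k,v in c.items()})
print({k:np.round(v,2).tolist() for k,v in cams.calibration("wrist").items()})
s=ctrl.sense();print(s["time"],s["tcp_pos"],s["ee_rot"],s["force"],s["finger_gap"],ctrl.finger_overhang)
E
```

```text
pics
scene {'fx': 388.521, 'fy': 388.521, 'cx': 249.622, 'cy': 194.155, 'distortion': [-0.013, 0.0, 0.0, 0.0, 0.0], 'R': [[0.334, 0.942, -0.006], [0.569, -0.207, -0.796], [-0.751, 0.263, -0.605]], 't': [-155.153, -168.777, 1542.597]}
side {'fx': 462.183, 'fy': 462.183, 'cx': 252.835, 'cy': 198.491, 'distortion': [-0.051, 0.0, 0.0, 0.0, 0.0], 'R': [[0.909, -0.417, -0.015], [-0.267, -0.552, -0.79], [0.321, 0.722, -0.613]], 't': [-398.599, 226.987, 1152.896]}
{'fx': 301.65, 'fy': 301.65, 'cx': 255.29, 'cy': 191.93, 'distortion': [-0.01, 0.0, 0.0, 0.0, 0.0], 'T_tool_cam': [[0.0, -0.96, -0.29, 72.52], [1.0, 0.0, 0.0, -0.3], [0.0, -0.29, 0.96, -129.88], [0.0, 0.0, 0.0, 1.0]]}
0.1 [ 6.49174191e+02 -1.69335064e-02  2.43995750e+02] [[-1.59165554e-05  9.99997040e-01 -2.43306675e-03]
 [ 9.99999993e-01  1.56338290e-05 -1.16220650e-04]
 [-1.16182268e-04 -2.43306859e-03 -9.99997033e-01]] [0.08406393 0.40562819 0.41385461] 85.52009485816522 14.0
```

View pics/scene0.png

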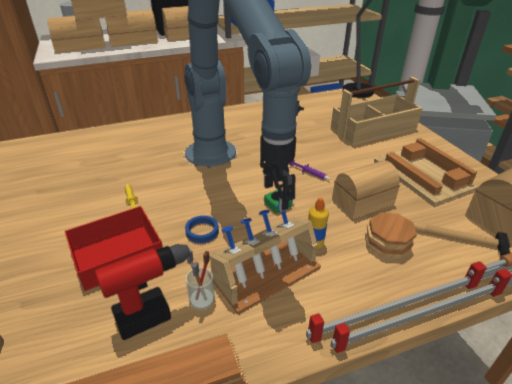

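View pics/side0.png

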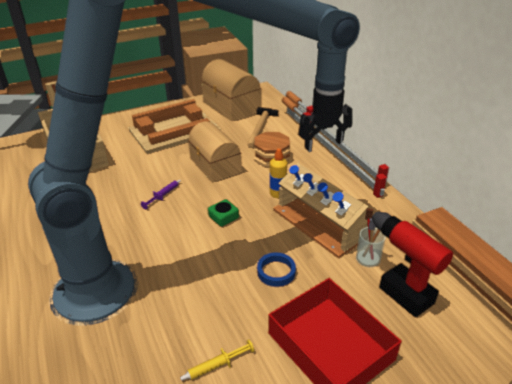

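The bin is on the robot's right (-y), with the rack ahead at about scene px (265,255) and side px (325,205). I'll enlarge the rack in both views.

```bash
python3 - <<'E'
import cv2,numpy as np
a=cv2.imread("pics/scene0.png")[195:315,200:330];b=cv2.imread("pics/side0.png")[155:265,265:375]
cv2.imwrite("pics/ca.png",cv2.resize(a,None,fx=6,fy=5,interpolation=cv2.INTER_CUBIC)[:, :780])
cv2.imwrite("pics/cb.png",cv2.resize(b,None,fx=5,fy=5,interpolation=cv2.INTER_CUBIC))
E
```

```text
(no output)
```

View pics/ca.png

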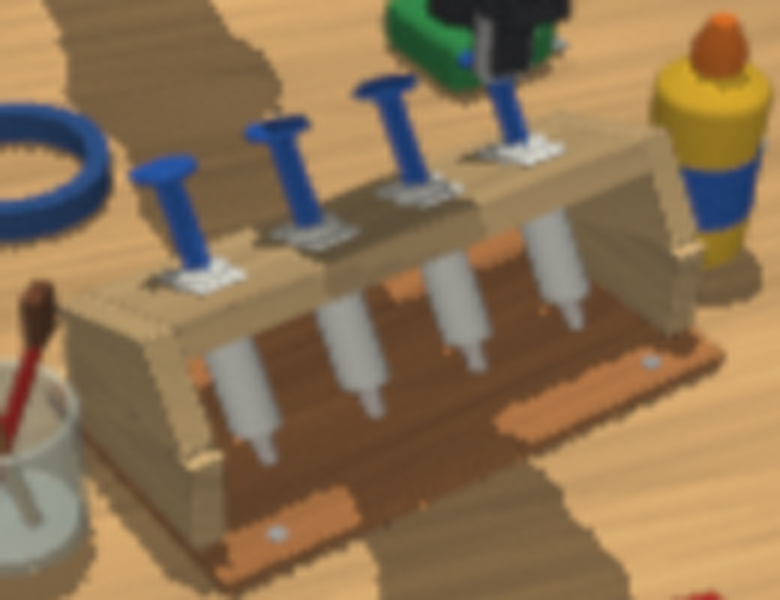

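View pics/cb.png

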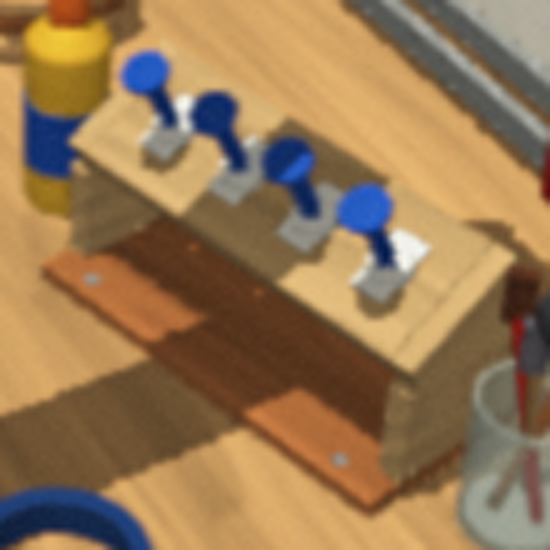

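```bash
cat > h.py <<'E'
from workcell import ctrl,cams,order
import cv2,numpy as np
from scipy.optimize import least_squares
from scipy.spatial.transform import Rotation as Ro
U=np.array([-np.sin(np.radians(28)),0,np.cos(np.radians(28))]); YS=[-82.5,-27.5,27.5,82.5]
def proj(n,P):
    c=cams.calibration(n);K=np.array([[c["fx"],0,c["cx"]],[0,c["fy"],c["cy"]],[0,0,1.]])
    return cv2.projectPoints(np.array(P,float).reshape(-1,1,3),cv2.Rodrigues(np.array(c["R"]))[0],np.array(c["t"],float),K,np.array(c["distortion"],float))[0][:,0]
def ray(n,px,z):
    c=cams.calibration(n);K=np.array([[c["fx"],0,c["cx"]],[0,c["fy"],c["cy"]],[0,0,1.]])
    p=cv2.undistortPoints(np.array(px,float).reshape(-1,1,2),K,np.array(c["distortion"],float))[:,0]
    R=np.array(c["R"]);o=-R.T@np.array(c["t"]);d=np.c_[p,np.ones(len(p))]@R
    return o+d*((z-o[2])/d[:,2])[:,None]
def rackpt(x,y,yaw,i,s):
    return np.array([x,y,0])+Ro.from_euler('z',yaw).apply(np.array([0,YS[i],112])+U*s)
E
python3 - <<'E'
from h import *
f=lambda L:np.array(L)/5-.4+[265,155]
g=lambda L:(np.array(L)+.5)/[6,5]-.5+[200,195]
sd=f([(365,208),(290,160),(215,114),(146,73)]);sb=f([(385,260),(312,213),(240,168),(172,127)])
cd=g([(165,172),(279,132),(387,90)]);cb=g([(202,268),(314,225),(417,185),(520,145)])
def res(p):
    D=[rackpt(*p[:3],i,64-p[3+i]) for i in range(4)];B=[rackpt(*p[:3],i,4) for i in range(4)]
    return np.r_[(proj("side",D)-sd).ravel(),(proj("side",B)-sb).ravel(),(proj("scene",D[:3])-cd).ravel(),(proj("scene",B)-cb).ravel()]
r=least_squares(res,[700,0,0,3,3,3,3],loss='soft_l1')
print(np.round(r.x,3),np.round(res(r.x).reshape(-1,2),1).tolist())
print(np.round(ray("scene",[(67,242),(143,209),(160,243),(85,285)],70)))
print(np.round(ray("side",[(269,322),(330,283),(399,345)],70)))
E
```

```text
[ 6.32181e+02 -2.79760e+01  2.51000e-01  8.40700e+00  9.73900e+00
  8.92900e+00  9.95300e+00] [[0.5, 0.5], [-0.0, 0.6], [0.1, 0.3], [0.1, -0.0], [1.1, 0.2], [0.4, -0.2], [0.4, -0.4], [0.3, -1.0], [0.3, -0.5], [0.3, -0.4], [0.2, -0.3], [-0.0, -0.4], [-0.2, -0.6], [0.3, -0.9], [-0.1, -0.9]]
[[ 435. -509.   70.]
 [ 363. -299.   70.]
 [ 524. -274.   70.]
 [ 606. -466.   70.]]
[[ 329. -325.   70.]
 [ 504. -287.   70.]
 [ 542. -491.   70.]]
```

```bash
cat >> h.py <<'E'
P=None
def aim(i,stip,P,rot=True):
    s=ctrl.sense();yaw=P[2]
    R=Ro.from_euler('z',yaw).as_matrix()@np.array([[0,np.cos(np.radians(28)),-U[0]],[1,0,0],[0,-U[0],-U[2]]])
    t=rackpt(*P,i,stip+14)
    dr=Ro.from_matrix(R@np.array(s["ee_rot"]).T).as_rotvec(degrees=True)
    print("turn",np.round(dr,2),"shift",np.round(t-s["tcp_pos"],1),"target",np.round(t,1))
E
python3 - <<'E'
from h import *
f=lambda L:np.array(L)/5-.4+[265,155]
g=lambda L:(np.array(L)+.5)/[6,5]-.5+[200,195]
sd=f([(365,208),(290,160),(215,114),(146,73)]);cd=g([(165,172),(279,132),(387,90)])
def res(p):
    D=[rackpt(*p[:3],i,61) for i in range(4)]
    return np.r_[(proj("side",D)-sd).ravel(),(proj("scene",D[:3])-cd).ravel()]
r=least_squares(res,[630,-28,.25]);print(np.round(r.x,3),np.round(r.fun,1))
aim(0,100,r.x)
print("axis",Ro.from_euler('z',r.x[2]).apply(U))
print("drill base",ray("side",[(408,295)],0),"jar",ray("side",[(369,255)],5),"glue",ray("side",[(278,192)],0))
b=[(x,y,70) for x,y in ((329,-325),(504,-287),(542,-491),(367,-529))];print("bin in scene",proj("scene",b).round(),proj("side",b).round())
E
```

```text
[ 6.35083e+02 -2.89830e+01  2.67000e-01] [ 1.6 -0.8  0.7 -0.9  0.6 -0.8  0.1 -1.3 -0.3 -1.3 -0.5 -1.9 -0.7 -1.7]
turn [  3.76 -27.97  14.97] shift [ -44.  -122.7  -31.3] target [ 605.2 -122.7  212.7]
axis [-0.45287656 -0.1237189   0.88294759]
drill base [[ 694.57353555 -352.41963693    0.        ]] jar [[ 686.9836921  -200.65357553    5.        ]] glue [[ 5.99156521e+02  1.58930819e+02 -1.13686838e-13]]
bin in scene [[133. 204.]
 [154. 239.]
 [ 74. 269.]
 [ 60. 228.]] [[269. 322.]
 [330. 283.]
 [399. 345.]
 [336. 396.]]
```

```bash
python3 -m creep '[0.75,-5.6,3,-9,-24.5,-6,0, 0.75,-5.6,3,-9,-24.5,-6,0, 0.75,-5.6,3,-9,-24.5,-6,0, 0.75,-5.6,3,-9,-24.5,-6,0, 0.75,-5.6,3,-9,-24.5,-6,0, 0,0,0,0,0,0,0]' 40; python3 - <<'E'
from h import *
cv2.imwrite("pics/w1.png",cams.camera("wrist"));aim(0,100,(633,-28.5,.26))
s=ctrl.sense();print(s["tcp_pos"],s["force"],s["time"],s["finger_gap"])
E
```

```text
time: 0.7
tcp_pos: [602.0, -121.6, 212.9]
ee_rot: [[-0.244, 0.869, 0.429], [0.97, 0.215, 0.116], [0.009, 0.445, -0.896]]
force: [-0.4, -0.4, -0.5]
finger_gap: 0.1
finger_force: 0.0
turn [-0.13 -1.57  0.58] shift [-1.8 -3.3 -1.7] target [ 602.5 -122.   212.7]
[ 604.26615236 -118.70162573  214.4009818 ] [-0.00850772  0.03835138 -1.39392836] 0.75 -0.0690769895185392
```

View pics/w1.png

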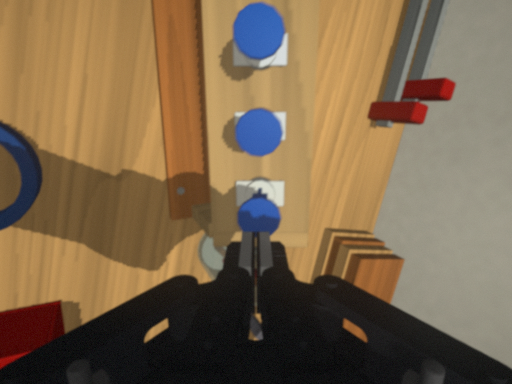

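Wrist view: discs at (258,30), (259,131) and (259,215), in line with the fingers at column 256. I'll refine the rack pose from this.

```bash
cat >> h.py <<'E'
def wproj(Pw,pos,R):
    c=cams.calibration("wrist");T=np.array(c["T_tool_cam"]);K=np.array([[c["fx"],0,c["cx"]],[0,c["fy"],c["cy"]],[0,0,1.]])
    M=np.eye(4);M[:3,:3]=R;M[:3,3]=pos;W=np.linalg.inv(M@T)
    return cv2.projectPoints(np.array(Pw,float).reshape(-1,1,3),cv2.Rodrigues(W[:3,:3])[0],W[:3,3].copy(),K,np.array(c["distortion"],float))[0][:,0]
E
python3 - <<'E'
from h import *
s=[ctrl.sense() for _ in range(1)][0]
R=np.array(s["ee_rot"]);print(R.round(3).tolist())
px=np.array([(259,215.5),(259,131),(258,30)])
for pos in ([602,-121.6,212.9],s["tcp_pos"]):
    f=lambda p:(wproj([rackpt(*p,i,61) for i in range(3)],pos,R)-px).ravel()
    r=least_squares(f,[633,-28.5,.26]);print(r.x.round(3),r.fun.round(1))
    g=lambda p:np.r_[(wproj([rackpt(*p[:3],i,p[3]) for i in range(3)],pos,R)-px).ravel(),(p[2]-.26)*100]
    r=least_squares(g,[633,-28.5,.26,61]);print(r.x.round(3),r.fun.round(1))
E
```

```text
[[-0.247, 0.868, 0.43], [0.969, 0.217, 0.118], [0.009, 0.446, -0.895]]
[ 6.34323e+02 -2.65860e+01  2.56000e-01] [ 0.3  1.  -0.2 -0.2  0.2 -0.5]
[ 6.34214e+02 -2.66020e+01  2.57000e-01  5.95530e+01] [ 0.4  0.2 -0.3 -0.4 -0.1  0.2 -0.3]
[ 6.3730e+02 -2.3547e+01  2.5500e-01] [ 0.2  0.1 -0.3 -0.4  0.1  0.3]
[ 6.37252e+02 -2.35000e+01  2.57000e-01  6.12530e+01] [ 0.4  0.2 -0.3 -0.4 -0.1  0.2 -0.3]
```

```bash
python3 -m creep '[0,-1.2,0.4,2.3,1.6,-1,0, 0,0,0,5.4,1.4,-10.6,0, 0,0,0,5.4,1.4,-10.6,0, 0,0,0,5.4,1.4,-10.6,0]'; python3 -m creep '[0,0,0,2.7,0.7,-5.3,0, 0,0,0,2.7,0.7,-5.3,0, 0,0,0,0,0,0,0]'; python3 - <<'E'
from h import *
cv2.imwrite("pics/w2.png",cams.camera("wrist")); aim(0,52,(635,-26.5,.256))
E
```

```text
time: 1.15
tcp_pos: [626.8, -107.8, 182.6]
ee_rot: [[-0.263, 0.853, 0.451], [0.965, 0.231, 0.125], [0.002, 0.468, -0.884]]
force: [-0.8, -0.2, 2.3]
finger_gap: -0.0
finger_force: 1.3
time: 1.45
tcp_pos: [631.6, -107.2, 172.3]
ee_rot: [[-0.262, 0.853, 0.451], [0.965, 0.231, 0.125], [0.003, 0.467, -0.884]]
force: [-1.3, 0.3, 0.4]
finger_gap: -0.0
finger_force: 0.0
turn [-0.09 -0.18 -0.5 ] shift [-5.4 -6.5 -2.1] target [ 625.9 -114.2  170.3]
```

View pics/w2.png

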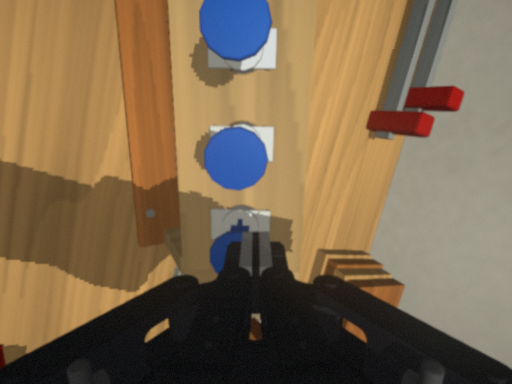

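The discs are now at (235,20) and (236,157), with the pressed one at (234,252). The fingertip, at (256,235), sits off-centre up-slope, so I'll compute the relative offset before pushing.

```bash
python3 - <<'E'
from h import *
s=ctrl.sense();R=np.array(s["ee_rot"]);px=np.array([(236,157.5),(235,20)])
for pos in ([631.6,-107.2,172.3],s["tcp_pos"]):
    for S in (59,62):
        f=lambda p:np.r_[(wproj([rackpt(*p,i,S) for i in (1,2)],pos,R)-px).ravel(),(p[2]-.256)*300]
        r=least_squares(f,[633,-28.5,.26])
        # tip offset in rack frame relative to axis 0
        tip=np.array(pos)+R[:,2]*14; d=Ro.from_euler('z',-r.x[2]).apply(tip-rackpt(*r.x,0,0))
        print(np.round(pos,1),S,r.x.round(3),r.fun.round(1),"s",round(d@U,1),"upslope",round(d@[U[2],0,-U[0]],1),"row",d[1].round(1))
print(s["force"],s["time"])
E
```

```text
[ 631.6 -107.2  172.3] 59 [ 6.3373e+02 -2.7667e+01  2.5600e-01] [ 0.2 -0.9 -0.3  0.7 -0.1] s 49.7 upslope 8.7 row 6.2
[ 631.6 -107.2  172.3] 62 [ 6.34065e+02 -2.78190e+01  2.56000e-01] [ 0.3  0.8 -0.1 -0.6 -0.1] s 49.8 upslope 8.4 row 6.4
[ 631.3 -107.7  172.3] 59 [ 6.3344e+02 -2.8151e+01  2.5600e-01] [ 0.2 -0.9 -0.3  0.7 -0.1] s 49.7 upslope 8.7 row 6.2
[ 631.3 -107.7  172.3] 62 [ 6.33775e+02 -2.83030e+01  2.56000e-01] [ 0.3  0.7 -0.1 -0.6 -0.1] s 49.8 upslope 8.4 row 6.4
[-0.51619595 -1.02308313 -0.34907798] 1.5
```

```bash
python3 -m creep '[0,0,0,-3.6,-0.9,7,0, 0,0,0,-3.6,-0.9,7,0, 0,0,-0.4,-2.8,-4,-2,0, 0,0,0,-2.8,-4,-2,0, 0,0,0,0,0,0,0, 0,0,0,0,0,0,0]'; cat >> h.py <<'E'
def where(i=0,P=(634,-27.8,.256)):
    s=ctrl.sense();R=np.array(s["ee_rot"]);tip=np.array(s["tcp_pos"])+R[:,2]*14;d=Ro.from_euler('z',-P[2]).apply(tip-rackpt(*P,i,0))
    al=Ro.from_euler('z',-P[2]).apply(s["force"])
    print("t",round(s["time"],2),"s",round(d@U,1),"upslope",round(d@[U[2],0,-U[0]],1),"row",d[1].round(1),"Fax",round(al@U,1),"F",np.round(al,1))
E
python3 - <<'E'
from h import *
where();cams.camera("side");where()
im=cams.camera("wrist");where()
cv2.imwrite("pics/w3.png",im)
E
```

```text
time: 2.1
tcp_pos: [618.0, -118.3, 182.7]
ee_rot: [[-0.253, 0.855, 0.452], [0.967, 0.223, 0.12], [0.002, 0.468, -0.884]]
force: [-0.2, 0.4, 0.4]
finger_gap: -0.2
finger_force: 0.0
t 2.1 s 66.5 upslope -0.7 row -1.0 Fax 0.4 F [-0.   0.5  0.4]
t 2.15 s 66.4 upslope -0.4 row -0.7 Fax -1.0 F [ 0.7  0.6 -0.8]
t 2.2 s 66.4 upslope -0.1 row -0.6 Fax -0.3 F [ 0.1 -0.7 -0.3]
```

View pics/w3.png

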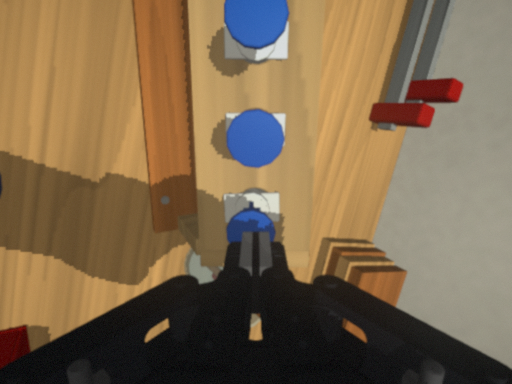

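Now centred: discs at column about 256. Pressing down in steps.

```bash
python3 -m creep '[0,0,0,2.3,0.6,-4.4,0, 0,0,0,2.3,0.6,-4.4,0, 0,0,0,2.3,0.6,-4.4,0, 0,0,0,0,0,0,0]'>/dev/null;  python3 -c "from h import *;where()"; python3 -m creep '[0,0,0,1.4,0.4,-2.7,0]'>/dev/null;  python3 -c "from h import *;where()";python3 -m creep '[0,0,0,0,0,0,0]'>/dev/null;  python3 -c "from h import *;where()"
```

```text
t 2.6 s 50.5 upslope -0.6 row -0.0 Fax 0.1 F [-0.5 -0.5 -0.1]
t 2.7 s 48.4 upslope 0.1 row -0.8 Fax 6.0 F [-3.8  1.3  4.8]
t 2.8 s 48.3 upslope 0.1 row -0.7 Fax -0.6 F [-0.1 -0.  -0.7]
```

```bash
python3 -m creep '[0,0,0,0.9,0.25,-1.75,0, 0,0,0,0.9,0.25,-1.75,0]'>/dev/null;  python3 -c "from h import *;where()"
```

```text
t 3.0 s 46.3 upslope 0.5 row -1.3 Fax 29.1 F [-18.1   3.9  23.3]
```

Syringe at the bin end has stopped dead about 17 mm in. I'll back off and go on to the next with 1 mm steps and a force guard.

```bash
cat > guard.py <<'E'
import sys
from h import *
s=ctrl.sense();f=Ro.from_euler('z',-.256).apply(s["force"])@U
sys.exit(1 if f>float(sys.argv[1]) else 0)
E
python3 -m creep '[0,0,0,-6.6,-1.7,12.8,0, 0,0,0,-6.6,-1.7,12.8,0, 0,0,0,-3.5,13.3,0,0, 0,0,0,-3.5,13.3,0,0, 0,0,0,-3.5,13.3,0,0, 0,0,0,-3.5,13.3,0,0, 0,0,0,0,0,0,0, 0,0,0,0,0,0,0]'>/dev/null;  python3 -c "from h import *;where(1)
cams.camera('scene');where(1)"
```

```text
t 3.8 s 74.0 upslope 0.5 row -0.8 Fax 0.3 F [-1.1 -0.2 -0.2]
t 3.85 s 74.0 upslope 0.5 row -1.5 Fax -0.2 F [-0.1  0.2 -0.2]
```

```bash
python3 -m creep '[0,0,0,2.6,0.8,-5.1,0, 0,0,0,2.6,0.8,-5.1,0, 0,0,0,2.6,0.8,-5.1,0, 0,0,0,2.6,0.8,-5.1,0]'>/dev/null;  python3 -c "from h import *;where(1)"
g(){ python3 guard.py 12; }
{ python3 -m creep '[0,0,0,0.45,0.12,-0.9,0, 0,0,0,0.45,0.12,-0.9,0]' && g && python3 -m creep '[0,0,0,0.45,0.12,-0.9,0]' && g && python3 -m creep '[0,0,0,0.45,0.12,-0.9,0]' && g && python3 -m creep '[0,0,0,0.45,0.12,-0.9,0]' && g && python3 -m creep '[0,0,0,0.45,0.12,-0.9,0]' && g && python3 -m creep '[0,0,0,0.45,0.12,-0.9,0]' && g && python3 -m creep '[0,0,0,0.45,0.12,-0.9,0]' && g && python3 -m creep '[0,0,0,0.45,0.12,-0.9,0]'; } >/dev/null; python3 -c "from h import *;where(1)"
```

```text
t 4.25 s 50.2 upslope 0.1 row -1.4 Fax 5.1 F [-3.3 -1.6  4. ]
t 5.15 s 41.3 upslope 0.2 row -0.3 Fax 4.4 F [-1.8 -3.4  4.1]
```

```bash
g(){ python3 guard.py 12; }
{ python3 -m creep '[0,0,0,0.45,0.12,-0.9,0]' && g && python3 -m creep '[0,0,0,0.45,0.12,-0.9,0]' && g && python3 -m creep '[0,0,0,0.45,0.12,-0.9,0]' && g && python3 -m creep '[0,0,0,0.45,0.12,-0.9,0]' && g && python3 -m creep '[0,0,0,0.45,0.12,-0.9,0]' && g && python3 -m creep '[0,0,0,0.45,0.12,-0.9,0]' && g && python3 -m creep '[0,0,0,0.45,0.12,-0.9,0]' && g && python3 -m creep '[0,0,0,0.45,0.12,-0.9,0]' && g && python3 -m creep '[0,0,0,0.45,0.12,-0.9,0]' && g && python3 -m creep '[0,0,0,0.45,0.12,-0.9,0]'; } >/dev/null; python3 -c "from h import *;where(1)"
```

```text
t 6.15 s 31.1 upslope 0.1 row -0.3 Fax 4.3 F [-2.  -3.3  3.8]
```

```bash
g(){ python3 guard.py 12; }
{ python3 -m creep '[0,0,0,1.4,0.36,-2.7,0, 0,0,0,1.4,0.36,-2.7,0, 0,0,0,1.4,0.36,-2.7,0, 0,0,0,1.4,0.36,-2.7,0]' && g && python3 -c "from h import *;where(1)" >&2 && python3 -m creep '[0,0,0,0.45,0.12,-0.9,0]' && g && python3 -m creep '[0,0,0,0.45,0.12,-0.9,0]' && g && python3 -m creep '[0,0,0,0.45,0.12,-0.9,0]' && g && python3 -m creep '[0,0,0,0.45,0.12,-0.9,0]' && g && python3 -m creep '[0,0,0,0.45,0.12,-0.9,0]' && g && python3 -m creep '[0,0,0,0.45,0.12,-0.9,0]' && g && python3 -m creep '[0,0,0,0.45,0.12,-0.9,0]'; } >/dev/null; python3 -c "from h import *;where(1)"
```

```text
t 7.05 s 14.3 upslope -0.3 row -0.1 Fax 19.0 F [-10.3  -3.2  16. ]t 6.55 s 18.6 upslope -0.3 row -0.4 Fax 4.5 F [-2.4 -4.   3.8]
```

Syringe in hole 2 is sound and home (s = 14.3 against 14 expected). Next.

```bash
python3 -m creep '[0,0,0,-6.8,-1.8,13.2,0, 0,0,0,-6.8,-1.8,13.2,0, 0,0,0,-6.8,-1.8,13.2,0, 0,0,0,-6.8,-1.8,13.2,0, 0,0,0,-3.5,13.3,0,0, 0,0,0,-3.5,13.3,0,0, 0,0,0,-3.5,13.3,0,0, 0,0,0,-3.5,13.3,0,0]'>/dev/null;python3 -m creep '[0,0,0,0,0,0,0, 0,0,0,0,0,0,0]' >/dev/null;python3 -c "from h import *;where(2)
cams.camera('scene');where(2)"
```

```text
t 8.05 s 73.0 upslope -1.2 row 2.1 Fax -0.2 F [-0.1 -0.5 -0.3]
t 8.1 s 73.2 upslope -1.0 row 0.8 Fax -0.1 F [ 0.7 -0.6  0.3]
```

```bash
python3 -m creep '[0,0,0,2.7,0.6,-4.8,0, 0,0,0,2.7,0.6,-4.8,0, 0,0,0,2.7,0.6,-4.8,0, 0,0,0,2.7,0.6,-4.8,0]'>/dev/null;  python3 -c "from h import *;where(2)"
g(){ python3 guard.py 12; }
{ python3 -m creep '[0,0,0,0.45,0.12,-0.9,0, 0,0,0,0.45,0.12,-0.9,0]' && g && python3 -m creep '[0,0,0,0.45,0.12,-0.9,0]' && g && python3 -m creep '[0,0,0,0.45,0.12,-0.9,0]' && g && python3 -m creep '[0,0,0,0.45,0.12,-0.9,0]' && g && python3 -m creep '[0,0,0,0.45,0.12,-0.9,0]' && g && python3 -m creep '[0,0,0,0.45,0.12,-0.9,0]' && g && python3 -m creep '[0,0,0,0.45,0.12,-0.9,0]' && g && python3 -m creep '[0,0,0,0.45,0.12,-0.9,0]' && g && python3 -m creep '[0,0,0,0.45,0.12,-0.9,0]' && g && python3 -m creep '[0,0,0,0.45,0.12,-0.9,0]' && g && python3 -m creep '[0,0,0,0.45,0.12,-0.9,0]' && g && python3 -m creep '[0,0,0,0.45,0.12,-0.9,0]'; } >/dev/null; python3 -c "from h import *;where(2)"
```

```text
t 8.5 s 51.3 upslope 0.1 row -1.3 Fax 6.1 F [-4.6 -0.4  4.5]
t 9.8 s 38.3 upslope 0.2 row -1.0 Fax 5.2 F [-4.5 -2.6  3.4]
```

```bash
g(){ python3 guard.py 12; }
{ python3 -m creep '[0,0,0,0.45,0.12,-0.9,0]' && g && python3 -m creep '[0,0,0,0.45,0.12,-0.9,0]' && g && python3 -m creep '[0,0,0,0.45,0.12,-0.9,0]' && g && python3 -m creep '[0,0,0,0.45,0.12,-0.9,0]' && g && python3 -m creep '[0,0,0,0.45,0.12,-0.9,0]' && g && python3 -m creep '[0,0,0,0.45,0.12,-0.9,0]' && g && python3 -m creep '[0,0,0,0.45,0.12,-0.9,0]' && g && python3 -m creep '[0,0,0,0.45,0.12,-0.9,0]' && g && python3 -m creep '[0,0,0,0.45,0.12,-0.9,0]'; } >/dev/null; python3 -c "from h import *;where(2)"
```

```text
t 10.7 s 29.2 upslope 0.1 row -1.2 Fax 6.2 F [-4.7 -3.1  4.5]
```

```bash
g(){ python3 guard.py 14; }
{ python3 -m creep '[0,0,0,1.2,0.32,-2.4,0, 0,0,0,1.2,0.32,-2.4,0, 0,0,0,1.2,0.32,-2.4,0, 0,0,0,1.2,0.32,-2.4,0]' && g && python3 -c "from h import *;where(2)" >&2 && python3 -m creep '[0,0,0,0.45,0.12,-0.9,0]' && g && python3 -m creep '[0,0,0,0.45,0.12,-0.9,0]' && g && python3 -m creep '[0,0,0,0.45,0.12,-0.9,0]' && g && python3 -m creep '[0,0,0,0.45,0.12,-0.9,0]' && g && python3 -m creep '[0,0,0,0.45,0.12,-0.9,0]' && g && python3 -m creep '[0,0,0,0.45,0.12,-0.9,0]' && g && python3 -m creep '[0,0,0,0.45,0.12,-0.9,0]'; } >/dev/null; python3 -c "from h import *;where(2)"
```

```text
t 11.6 s 14.0 upslope 0.1 row -1.3 Fax 21.9 F [-14.7  -0.8  17. ]t 11.1 s 18.4 upslope 0.1 row -1.2 Fax 6.6 F [-5.  -2.1  4.8]
```

```bash
python3 -m creep '[0,0,0,-6.8,-1.8,13.2,0, 0,0,0,-6.8,-1.8,13.2,0, 0,0,0,-6.8,-1.8,13.2,0, 0,0,0,-6.8,-1.8,13.2,0, 0,0,0,-3.5,13.3,0,0, 0,0,0,-3.5,13.3,0,0, 0,0,0,-3.5,13.3,0,0, 0,0,0,-3.5,13.3,0,0]'>/dev/null;python3 -m creep '[0,0,0,0,0,0,0, 0,0,0,0,0,0,0]' >/dev/null;python3 -c "from h import *;where(3)
cams.camera('scene');where(3)"
```

```text
t 12.6 s 73.0 upslope 0.2 row 0.6 Fax 0.5 F [-0.1 -0.4  0.5]
t 12.65 s 73.1 upslope 0.2 row -0.4 Fax -0.9 F [-0.3 -0.2 -1.1]
```

Hole 3 is sound and home. Now the last one.

```bash
python3 -m creep '[0,0,0,2.5,0.7,-4.8,0, 0,0,0,2.5,0.7,-4.8,0, 0,0,0,2.5,0.7,-4.8,0, 0,0,0,2.5,0.7,-4.8,0]'>/dev/null;  python3 -c "from h import *;where(3)"
g(){ python3 guard.py 12; }
{ python3 -m creep '[0,0,0,0.45,0.12,-0.9,0, 0,0,0,0.45,0.12,-0.9,0]' && g && python3 -m creep '[0,0,0,0.45,0.12,-0.9,0]' && g && python3 -m creep '[0,0,0,0.45,0.12,-0.9,0]' && g && python3 -m creep '[0,0,0,0.45,0.12,-0.9,0]' && g && python3 -m creep '[0,0,0,0.45,0.12,-0.9,0]' && g && python3 -m creep '[0,0,0,0.45,0.12,-0.9,0]' && g && python3 -m creep '[0,0,0,0.45,0.12,-0.9,0]' && g && python3 -m creep '[0,0,0,0.45,0.12,-0.9,0]' && g && python3 -m creep '[0,0,0,0.45,0.12,-0.9,0]' && g && python3 -m creep '[0,0,0,0.45,0.12,-0.9,0]' && g && python3 -m creep '[0,0,0,0.45,0.12,-0.9,0]' && g && python3 -m creep '[0,0,0,0.45,0.12,-0.9,0]'; } >/dev/null; python3 -c "from h import *;where(3)"
```

```text
t 13.05 s 51.1 upslope -0.1 row -1.2 Fax 4.4 F [-3.4 -0.4  3.2]
t 14.35 s 38.2 upslope -0.1 row -0.5 Fax 4.2 F [-2.5 -1.9  3.5]
```

```bash
g(){ python3 guard.py 12; }
{ python3 -m creep '[0,0,0,0.45,0.12,-0.9,0]' && g && python3 -m creep '[0,0,0,0.45,0.12,-0.9,0]' && g && python3 -m creep '[0,0,0,0.45,0.12,-0.9,0]' && g && python3 -m creep '[0,0,0,0.45,0.12,-0.9,0]' && g && python3 -m creep '[0,0,0,0.45,0.12,-0.9,0]' && g && python3 -m creep '[0,0,0,0.45,0.12,-0.9,0]' && g && python3 -m creep '[0,0,0,0.45,0.12,-0.9,0]' && g && python3 -m creep '[0,0,0,0.45,0.12,-0.9,0]' && g && python3 -m creep '[0,0,0,0.45,0.12,-0.9,0]'; } >/dev/null; python3 -c "from h import *;where(3)"
```

```text
t 14.65 s 35.7 upslope -0.0 row -1.2 Fax 19.6 F [-12.5  -2.8  15.6]
```

Last syringe stopped dead at about 28 mm. I'll back off, open, and grip its disc from above.

```bash
python3 -m creep '[0,0,0,-6.4,-1.7,12.4,0, 0,0,0,-6.4,-1.7,12.4,0.6, 0,0,0,-0.2,0.8,0,0.6, 0,0,0,0,0,0,0.6, 0,0,0,0,0,0,0.6, 0,0,0,0,0,0,0.6]' 60|tail -2; python3 -c "from h import *;where(3)"
```

```text
finger_gap: 51.4
finger_force: 0.0
t 15.25 s 62.6 upslope -0.8 row 0.9 Fax -1.1 F [ 0.6 -0.1 -0.9]
```

```bash
python3 -m creep '[0,0,0,5.5,1.4,-10.6,0.6, 0,0,0,5.5,1.4,-10.6,0.6, 0,0,0,5.5,1.4,-10.6,0.6, 0,0,0,5.5,1.4,-10.6,0.6, 0,0,0,0,0,0,0.6]' >/dev/null; python3 -c "from h import *;where(3)"; python3 -m creep '[0,0,0,0,0,0,0, 0,0,0,0,0,0,0, 0,0,0,0,0,0,0, 0,0,0,0,0,0,0, 0,0,0,0,0,0,0]' 60|tail -2;  python3 -c "from h import *;where(3)"
```

```text
t 15.75 s 13.1 upslope -2.0 row 0.8 Fax -0.7 F [-0.9  0.4 -1.3]
finger_gap: 25.4
finger_force: 58.9
t 16.25 s 15.5 upslope 0.2 row 0.2 Fax -0.5 F [-0.5 -0.1 -0.8]
```

```bash
python3 -m creep '[0,0,0,-4.5,-1.2,8.8,0, 0,0,0,-9.1,-2.4,17.7,0, 0,0,0,-9.1,-2.4,17.7,0, 0,0,0,-9.1,-2.4,17.7,0, 0,0,0,-9.1,-2.4,17.7,0, 0,0,0,-9.1,-2.4,17.7,0, 0,0,0,0,0,0,0]' | tail -2;  python3 - <<'E'
from h import *
where(3); a=cams.camera("wrist");b=cams.camera("side");cv2.imwrite("pics/l1.png",cv2.resize(np.hstack([a[100:,120:400],b[60:344,160:440]]),None,fx=1.4,fy=1.4))
s=ctrl.sense();print(s["finger_gap"],s["tcp_pos"])
E
```

```text
finger_gap: 25.6
finger_force: 59.3
t 16.95 s 128.3 upslope 2.5 row -0.5 Fax -1.0 F [ 1.6 -0.3 -0.3]
25.56020912490807 [549.80260371  35.49497609 235.72998766]
```

View pics/l1.png

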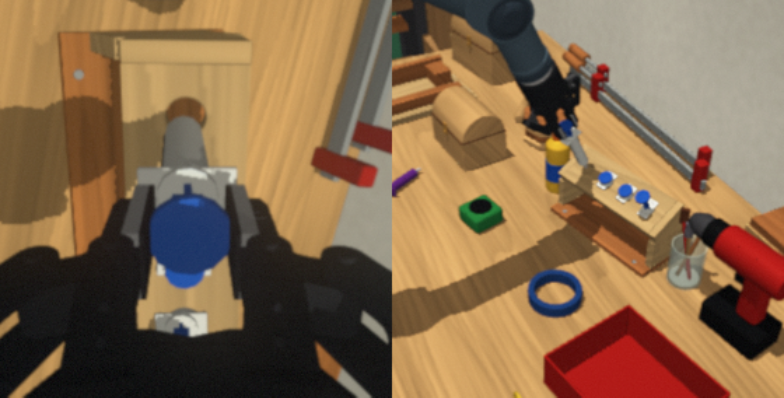

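Left: the syringe's blue disc is gripped and its barrel is clear of the hole (nozzle near (187,105)). Right: the other three stand in the rack, and the bin's rim corners are about (630,310) and (545,357). Carrying it to the bin.

```bash
python3 -m creep '[0,0,0,-25,-5,6,0, 0,0,0,-35,-10,8,0, 0,0,0,-10,-40,5,0, 0,0,0,-6,-40,0,0, 0,0,0,-6,-40,0,0, 0,0,0,-6,-40,0,0, 0,0,0,-6,-40,0,0, 0,0,0,-6,-40,0,0]' >/dev/null; python3 -m creep '[0,0,0,-6,-40,0,0, 0,0,0,0,-40,0,0, 0,0,0,0,-40,0,0, 0,0,0,0,-35,0,0, 0,0,0,0,0,0,0, 0,0,0,0,0,0,0]'|tail -6;  python3 - <<'E'
from h import *
a=cams.camera("wrist");b=cams.camera("side");cv2.imwrite("pics/l2.png",np.hstack([a[:,60:460],b[100:,112:]]))if 0 else cv2.imwrite("pics/l2.png",np.hstack([a[:,80:470],b[:,102:]]))
s=ctrl.sense();print(s["finger_gap"],s["tcp_pos"],s["ee_rot"])
E
```

```text
time: 18.45
tcp_pos: [443.1, -374.9, 252.3]
ee_rot: [[-0.253, 0.857, 0.449], [0.967, 0.222, 0.121], [0.003, 0.465, -0.885]]
force: [-0.2, 0.4, -0.9]
finger_gap: 25.5
finger_force: 59.2
25.81412630341724 [ 443.82899024 -372.66286618  252.75546768] [[-0.25616058  0.85532012  0.45034347]
 [ 0.96662498  0.22462041  0.12321454]
 [ 0.00423155  0.46687596 -0.88431269]]
```

View pics/l2.png

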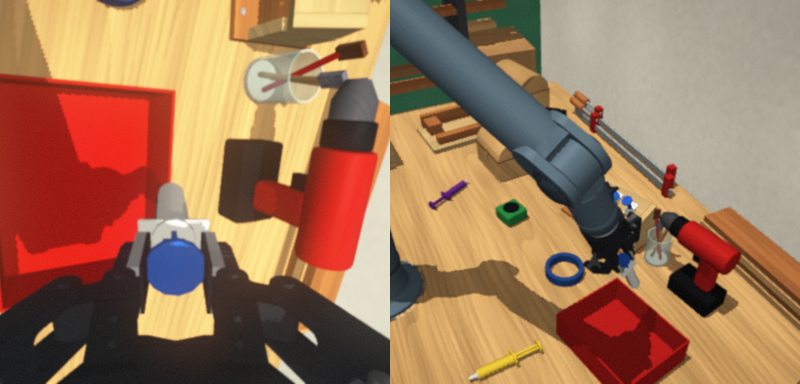

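```bash
python3 - <<'E'
from h import *
s=ctrl.sense();pos=s["tcp_pos"];R=np.array(s["ee_rot"])
for px in ((254,91),(80,76),(80,310)):
    f=lambda p:(wproj([[p[0],p[1],70 if px[1]<300 else 70]],pos,R)[0]-px)
    print(px,least_squares(f,[450,-350]).x.round(1))
print(ray("side",[(330,281),(269,312),(400,352)],70).round(1))
E
```

```text
(254, 91) [ 514.4 -266.5]
(80, 76) [ 357.2 -298.4]
(80, 310) [ 381.8 -513. ]
[[ 507.7 -281.6   70. ]
 [ 340.4 -300.9   70. ]
 [ 532.9 -504.7   70. ]]
```

Bin centre comes out at about (445,-400), yaw 0.2. I'll tilt the syringe towards lying and lower it in.

```bash
python3 -m creep '[0,0,0,-9,-20,0,0, 2.1,-8.2,0,-9,-20,-15,0, 2.1,-8.2,0,-10,0,-35,0, 0,0,0,-10,0,-40,0, 0,0,0,0,0,-35,0, 0,0,0,0,0,-15,0, 0,0,0,0,0,0,0]'; 
```

```text
time: 19.25
tcp_pos: [409.7, -404.5, 120.6]
ee_rot: [[-0.265, 0.73, 0.63], [0.964, 0.189, 0.186], [0.016, 0.657, -0.754]]
force: [0.4, 1.1, -0.5]
finger_gap: 25.9
finger_force: 59.3
```

```bash
python3 -m creep '[0,0,0,0,0,-8,0, 0,0,0,0,0,0,0.7, 0,0,0,0,0,0,0.7, 0,0,0,0,0,0,0.7, 0,0,0,0,0,0,0.7, 0,0,0,-6,-2,10,0.7, 0,0,0,-12,-4,16,0.7, 0,0,0,-15,-5,22,0.7]'|tail -2; python3 -m creep '[0,0,0,0,0,40,0.6, 0,0,0,0,0,40,0.6, 0,0,0,0,0,40,0.6, 0,0,0,0,0,0,0.6]'|head -4; python3 - <<'E'
from h import *
b=cams.camera("side");a=cams.camera("wrist");cv2.imwrite("pics/l3.png",np.hstack([a[:,80:470],b[:,102:]]))
E
```

```text
finger_gap: 59.6
finger_force: 0.0
time: 20.45
tcp_pos: [377.9, -423.4, 292.1]
ee_rot: [[-0.26, 0.722, 0.642], [0.966, 0.196, 0.171], [-0.002, 0.664, -0.748]]
force: [-0.6, -1.1, 0.1]
```

View pics/l3.png

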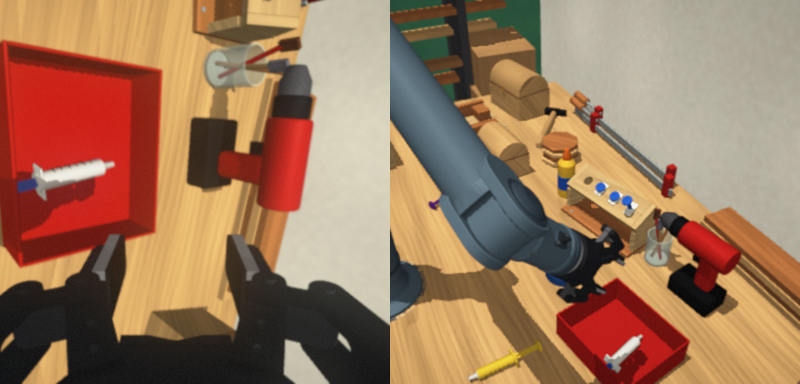

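The syringe lies in the bin at about (75,178) in the wrist view, and hole 4 is empty. Going back for the one in hole 1.

```bash
python3 -c "from h import *
aim(0,95,(634,-27.8,.256))"
```

```text
turn [-3.78 12.78 -0.47] shift [228.6 299.6 -77.8] target [ 605.4 -120.6  208.2]
```

```bash
python3 -m creep '[-1.9,6.4,-0.2,23,30,0,0.6, -1.9,6.4,-0.2,23,30,0,0.6, 0,0,0,23,30,0,0.6, 0,0,0,23,30,0,0.6, 0,0,0,23,30,0,0.6, 0,0,0,23,30,0,0.6, 0,0,0,23,30,0,0.6, 0,0,0,23,30,-10,0.6]' >/dev/null; python3 -m creep '[0,0,0,23,30,-20,0.6, 0,0,0,21,29,-24,0.6, 0,0,0,0,0,-24,0.6, 0,0,0,0,0,0,0.6, 0,0,0,0,0,0,0.6]'|tail -2;python3 -c "from h import *
where(0);aim(0,95,(634,-27.8,.256));cams.camera('scene');where(0);aim(0,95,(634,-27.8,.256))"
```

```text
finger_gap: 51.4
finger_force: 0.0
t 21.85 s 93.2 upslope -6.4 row -1.9 Fax 0.8 F [-0.4 -1.3  0.7]
turn [-0.47  0.13 -0.01] shift [4.2 3.2 4.6] target [ 605.4 -120.6  208.2]
t 21.9 s 94.3 upslope -4.9 row -3.0 Fax 0.9 F [ 0.1 -0.5  1. ]
turn [-0.44  0.31  0.04] shift [3.2 4.  2.9] target [ 605.4 -120.6  208.2]
```

```bash
python3 -m creep '[0,0,0,3.2,3.4,2.1,0.6, 0,0,0,9,2.4,-17.7,0.6, 0,0,0,0,0,0,0.6, 0,0,0,0,0,0,0.6, 0,0,0,0,0,0,0.6]' >/dev/null;python3 -c "from h import *
where(0);cams.camera('scene');where(0)"
```

```text
t 22.4 s 75.0 upslope 1.2 row 0.2 Fax -0.5 F [ 0.   0.4 -0.5]
t 22.45 s 75.0 upslope 1.1 row 0.3 Fax 0.6 F [-0.1 -1.2  0.7]
```

Within 1 mm. Down 50 mm and close.

```bash
python3 -m creep '[0,0,0,5.5,1.5,-11,0.6, 0,0,0,5.5,1.5,-11,0.6, 0,0,0,5.5,1.5,-11,0.6, 0,0,0,5.5,1.5,-11,0.6, 0,0,0,0,0,0,0.6]' >/dev/null; python3 -c "from h import *;where(0)"; python3 -m creep '[0,0,0,0,0,0,0, 0,0,0,0,0,0,0, 0,0,0,0,0,0,0, 0,0,0,0,0,0,0, 0,0,0,0,0,0,0]' 60|tail -2;  python3 -c "from h import *;where(0)"
```

```text
t 22.95 s 21.9 upslope -2.0 row 2.7 Fax -0.0 F [-0.5  1.4 -0.3]
finger_gap: 25.8
finger_force: 58.9
t 23.45 s 24.7 upslope 0.1 row 1.2 Fax -1.1 F [ 0.1  0.1 -1.1]
```

```bash
python3 -m creep '[0,0,0,-4.5,-1.2,8.8,0, 0,0,0,-9.1,-2.4,17.7,0, 0,0,0,-9.1,-2.4,17.7,0, 0,0,0,-9.1,-2.4,17.7,0, 0,0,0,-9.1,-2.4,17.7,0, 0,0,0,-9.1,-2.4,17.7,0, 0,0,0,-2,-0.5,4,0, 0,0,0,0,0,0,0]' | tail -2;  python3 -c "from h import *;where(0);aim(0,130,(634,-27.8,.256))"
```

```text
finger_gap: 25.7
finger_force: 59.2
t 24.25 s 140.3 upslope 0.8 row 0.7 Fax -0.8 F [ 0.9  0.  -0.5]
turn [-0.46  0.5  -0.08] shift [ 4.3  0.5 -9.4] target [ 589.5 -124.7  239.1]
```

```bash
python3 -m creep '[0,0,0,-30,-5,5,0, 0,0,0,-40,-5,5,0, 0,0,0,-15,-30,0,0, 0,0,0,-15,-40,0,0, 0,0,0,-15,-40,0,0, 0,0,0,-15,-40,0,0, 0,0,0,-15,-40,0,0, 0,0,0,-15,-40,0,0]' >/dev/null; python3 -m creep '[2.1,-8.2,0,-8,-16,0,0, 2.1,-8.2,0,-6,-10,-10,0, 0,0,0,0,0,0,0, 0,0,0,0,0,0,0]'
```

```text
time: 25.45
tcp_pos: [411.5, -385.9, 245.1]
ee_rot: [[-0.258, 0.709, 0.656], [0.966, 0.179, 0.186], [0.014, 0.682, -0.731]]
force: [1.9, 0.5, 0.2]
finger_gap: 25.7
finger_force: 59.3
```

```bash
python3 -m creep '[0,0,0,0,0,-35,0, 0,0,0,0,0,-40,0, 0,0,0,0,0,-35,0, 0,0,0,0,0,-12,0, 0,0,0,0,0,0,0]';python3 -m creep '[0,0,0,0,0,0,0.7, 0,0,0,0,0,0,0.7, 0,0,0,0,0,0,0.7, 0,0,0,0,0,0,0.7, 0,0,0,-6,-2,10,0.7, 0,0,0,-12,-4,16,0.7, 0,0,0,-15,-5,22,0.7]'|tail -2; python3 -m creep '[0,0,0,0,0,40,0.6, 0,0,0,0,0,40,0.6, 0,0,0,0,0,40,0.6, 0,0,0,0,0,0,0.6, 0,0,0,0,0,0,0.6]'|head -4; python3 - <<'E'
from h import *
b=cams.camera("side");a=cams.camera("wrist");s=ctrl.sense()
cv2.imwrite("pics/l4.png",np.hstack([a[:,80:470],b[:,102:]]))
# numeric check: white/blue blobs, side view (bin region and rack region), no viewing
for n,im in(("side",b),("wrist",a)):
    h=cv2.cvtColor(im,cv2.COLOR_BGR2HSV)
    for nm,lo,hi in(("white",(0,0,120),(179,45,255)),("blue",(105,120,60),(128,255,255))):
        k,_,st,c=cv2.connectedComponentsWithStats(cv2.inRange(h,lo,hi))
        print(n,nm,[(c[i].round().tolist(),int(st[i,4])) for i in range(1,k) if 8<st[i,4]<3000])
E
```

```text
time: 25.95
tcp_pos: [414.3, -382.8, 123.3]
ee_rot: [[-0.266, 0.706, 0.656], [0.964, 0.184, 0.192], [0.015, 0.683, -0.73]]
force: [-0.6, 0.6, -0.6]
finger_gap: 25.5
finger_force: 59.3
finger_gap: 59.8
finger_force: 0.0
time: 27.15
tcp_pos: [379.2, -398.1, 295.7]
ee_rot: [[-0.26, 0.703, 0.662], [0.966, 0.184, 0.183], [0.007, 0.687, -0.727]]
force: [-0.1, 0.0, -1.0]
side white [([5.0, 99.0], 104), ([6.0, 122.0], 237), ([298.0, 116.0], 13), ([342.0, 154.0], 211), ([318.0, 185.0], 16), ([311.0, 191.0], 38), ([327.0, 199.0], 49), ([368.0, 252.0], 399), ([332.0, 347.0], 752), ([185.0, 376.0], 33)]
side blue [([275.0, 183.0], 91), ([312.0, 186.0], 56), ([326.0, 196.0], 59), ([261.0, 273.0], 66), ([314.0, 353.0], 38), ([321.0, 366.0], 15)]
wrist white [([292.0, 83.0], 906), ([138.0, 185.0], 2401), ([329.0, 275.0], 13), ([313.0, 323.0], 253), ([423.0, 341.0], 80), ([380.0, 366.0], 1174)]
wrist blue [([180.0, 6.0], 368), ([96.0, 185.0], 238), ([93.0, 209.0], 148)]
```

```bash
python3 - <<'E'
from h import *
s=ctrl.sense();pos=s["tcp_pos"];R=np.array(s["ee_rot"])
for a,b in(((314,353),(96,185)),((321,366),(93,209)),((332,347),(138,185))):
    r=least_squares(lambda p:np.r_[proj("side",[p])[0]-a,wproj([p],pos,R)[0]-b],[400,-400,20]);print(r.x.round(),r.fun.round(1))
E
```

```text
[ 388. -409.   27.] [-2.2  1.1  1.2  0.3]
[ 390. -438.   20.] [-1.5  0.7  0.8  0.2]
[ 440. -406.   16.] [-0.3  0.2  0.2  0. ]
```

Both gummed syringes lie low in the bin (z about 20), and the two sound ones are home in the rack. The gripper touches nothing, so I'm handing in.

```bash
python3 -c "from workcell import order;print(order.sign_off())"
```

```text
the job is handed in; nothing more can be done
None
```

All four syringes tried: the two sound ones (middle holes) are left in the rack with plungers fully home, and the two that stuck (end holes, at about 17 and 28 mm) are in the red bin; the first stuck one took about 29 N at its stop before I backed off, the other about 20 N, and the job was handed in at about 27 s.

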